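Line up the dessert tubs by height on the serving board

ROBOT

A 6-joint arm with a two-finger parallel gripper is mounted at the origin on the work surface. World frame = base frame: x ahead of the robot, y to its left, z up, the work surface at z = 0. Lengths are in m, angles in rad, forces in N, time in s.
With the tool pointing down it reaches from about 0.35 to 0.975 m from the base axis. Payload 4.9 kg.
Tool frame: the origin (TCP) lies midway between the tips of the shut fingers; the grasp point (between the pads) lies 19 mm behind it; z points along the fingers, y is the direction in which the jaws open and shut (so a half turn about z gives the same grasp; the last joint's range is limited). The gripper opens to 85 mm and grips with 20 to 120 N. Pads are 22 mm wide; open, the fingers measure 114 mm over their backs; the gripper's body (76 mm by 85 mm) begins 54 mm behind the grasp point. The pads swing forward as they close: fully open they stand 13 mm farther back than shut.
Start: joints at [-1.25, 0.053, 1.613, -0, 1.476, -0.119], TCP at [0.266, -0.566, 0.231] pointing down, gripper open.
Joint ranges: [-3.01, 3.01], [-1.01, 2.22], [0.06, 2.58], [-1.02, 4.17], [0.09, 2.62], [-3.14, 3.14]. Speed limits (rad/s): [2.57, 2.57, 3.14, 3.14, 3.14, 3.14].

INTERFACE

Orientations are given as a rotation vector (axis times angle).
In Python, from station import ctrl gives the robot as it stands.
- The arm moves only by the shell command python3 -m jog 'ROWS' [FORCE]. ROWS is JSON, one flat list of numbers, 7 for each row, row after row: the opening, from 0 (shut) to 1 (fully open), then the shift along the tool's x, y, z in m, then the turn, a rotation vector about the tool's x, y, z in degrees. A call has 1 to 10 rows; each row shifts and turns the commanded pose from where the row before left it, along the tool's axes as they then stand; what a row does not reach is not made up. A row lasts 1/8 s, in which the tool goes at most 62.5 mm and 10.7 degrees, less where a joint would pass 70% of its speed; a pose out of reach is approached as far as the arm can. A call with a gripper value outside its range is refused whole. The fingers move at their own pace and stop on an object; FORCE is the grip in N (left out, the last holds). Time passes only in rows, so rows that do not move let the fingers close. It gives the time, the measured TCP pose, the force and the opening at its end, in the units of the state.
- ctrl.get_obs(): the state, without advancing time (a new reading comes with each control period).
- ctrl.get_image(name): name is "scene" or "top" or "wrist"; returns a dict with "image" (400x640x3 uint8, blue, green, red), "camera_matrix" (3x3 intrinsics, pixels), "rvec" (rotation vector, rad) and "tvec" (3), from world to camera coordinates, as OpenCV has them; the wrist camera has in their place "mount" (4x4, takes a point from camera to tool coordinates, whose origin is the TCP and whose axes are the flange's). Camera axes: x right, y down, z forward; pixel columns grow to the right and rows downward; lengths in m; the calibration is good to about 2 mm. A picture is of the moment at which its call begins: read the wrist's pose just before it. There is no depth.
- ctrl.finish_job(): hands the job in, once; it reports no verdict.
Trained networks look in a picture, given as the dict that the camera call returned (one of the last four; its "shot" number tells which), for a name from the list of things; names that differ only in an ending like _2 or _b are one class to them, and where a whole thing is asked for, a point or a joint stands for the part that bears it (a point fixed in the world has none). Each returns a list of dicts, best first, with "p" (0 to 1); they miss things now and then, are a little off and sometimes report something else, mostly with a low value. They report only what shows in the picture. A call takes as long as a camera call.
- ctrl.boxes_of(target, picture): "box" ([centre column, centre row, width, height] in pixels, round what is visible of it).
The state is a dict: "t": time; "q": joint angles; "dq": joint speeds; "effort": joint torques, N m; "tool_pos": TCP position; "tool_rot": TCP orientation; "contact_force": force on the tool from outside, world axes, zero at the start; "wrist_torque": the same for the moment, N m; "opening": finger opening in m.
Only numpy, scipy, OpenCV 4.12 (cv2) and the standard library are available. Lean on these libraries where they do the work, as an engineer would, in place of code of your own. Each camera call takes 0.05 s, during which the arm holds its last target. There are 200 camera calls.

TASK

Line up the four lidded dessert tubs on the serving board in order of height, one in the middle of each white coaster: the tallest next to the blue tag, then stepping down to the shortest at the far end. Keep the tubs upright and set each one down gently without dropping it.

Things in the scene. Friction and masses are not known exactly. Their poses are not given: they have to be found in the camera images.
- tub_purple: Loose lidded dessert tub: upright black cylinder 52 mm in diameter with a purple lid (54 mm in diameter, the top 12 mm); 110 mm tall over all. Origin: centre of its underside, z up. Stands on the counter at the start (underside at z = 0).
- tub_pink: Loose lidded dessert tub: upright black cylinder 52 mm in diameter with a pink lid (54 mm in diameter, the top 12 mm); 90 mm tall over all. Origin: centre of its underside, z up. Stands on the counter at the start (underside at z = 0).
- tub_yellow: Loose lidded dessert tub: upright black cylinder 52 mm in diameter with a yellow lid (54 mm in diameter, the top 12 mm); 70 mm tall over all. Origin: centre of its underside, z up. Stands on the counter at the start (underside at z = 0).
- tub_green: Loose lidded dessert tub: upright black cylinder 52 mm in diameter with a green lid (54 mm in diameter, the top 12 mm); 50 mm tall over all. Origin: centre of its underside, z up. Stands on the counter at the start (underside at z = 0).
- coaster0: Fixed white round coaster, 70 mm in diameter, 3 mm thick, at the right-hand end of the row (towards -y), as seen from the robot. One of four alike in a row about 95 mm apart along a wooden serving board that is 10 mm thick, 88 mm wide and 470 mm long and lies across the counter. Origin: centre of its underside, 10 mm above the counter; tubs stand on its flat top, 13 mm above the counter.
- coaster1: Fixed white round coaster, 70 mm in diameter, 3 mm thick, second from the right, as seen from the robot. One of four alike in a row about 95 mm apart along a wooden serving board that is 10 mm thick, 88 mm wide and 470 mm long and lies across the counter. Origin: centre of its underside, 10 mm above the counter; tubs stand on its flat top, 13 mm above the counter.
- coaster2: Fixed white round coaster, 70 mm in diameter, 3 mm thick, third from the right, as seen from the robot. One of four alike in a row about 95 mm apart along a wooden serving board that is 10 mm thick, 88 mm wide and 470 mm long and lies across the counter. Origin: centre of its underside, 10 mm above the counter; tubs stand on its flat top, 13 mm above the counter.
- coaster3: Fixed white round coaster, 70 mm in diameter, 3 mm thick, at the left-hand end of the row (towards +y), as seen from the robot. One of four alike in a row about 95 mm apart along a wooden serving board that is 10 mm thick, 88 mm wide and 470 mm long and lies across the counter. Origin: centre of its underside, 10 mm above the counter; tubs stand on its flat top, 13 mm above the counter.
- blue_tag: Fixed blue plastic tag holder, 60 x 28 mm, 32 mm tall, at one end of the serving board, 65 mm beyond the last coaster's centre; it marks the pick-up end, which may be either end (a grey one like it marks the other end). Origin: centre of its underside.

How it is judged:
By the outcome, as a careful person would: the job done as asked, in the order asked, and still so for the second after the job is handed in, with the robot touching nothing.
It also fails if it takes over 120 s, if anything falls off the work surface, if the arm or the gripper's body presses on something with over 40 N, if the wrist force passes 120 N, or if a joint passes its speed limit or range.

## Working session

There is one attempt and no reset: what is moved stays moved. The work goes in short steps, Python scripts to look and compute and a shell command to move; the robot and the scene stay as the last step left them, time stands still between calls to the robot, and variables do not carry over. Pictures are saved under pics/ and viewed, about 12 in all and at most 16, crops included, and the job is handed in when it is done.

```bash
ls; mkdir -p pics; python3 - <<'E'
from station import ctrl
import cv2
o=ctrl.get_obs(); print({k:(o[k]) for k in("t","tool_pos","tool_rot","opening","contact_force")})
for n in("top","scene"):
    d=ctrl.get_image(n); cv2.imwrite(f"pics/{n}0.png",d["image"])
    for t in("tub_purple","tub_pink","tub_yellow","tub_green","coaster0","blue_tag"):
        print(n,t,[(round(b["p"],2),[round(v,1) for v in b["box"]]) for b in ctrl.boxes_of(t,d)][:5])
    print(d["camera_matrix"],d["rvec"],d["tvec"])
E
```

```text
pics
{'t': 0.0, 'tool_pos': array([ 0.26589134, -0.56494408,  0.2300719 ]), 'tool_rot': array([-3.06397689e+00, -6.84718897e-01,  2.99792536e-04]), 'opening': 0.0856880218988324, 'contact_force': array([ 0.9112139 ,  0.73431151, -0.31151393])}
top tub_purple [(0.75, [371.2, 244.2, 26.5, 23.7])]
top tub_pink [(0.92, [199.8, 231.3, 31.5, 25.0])]
top tub_yellow [(0.82, [441.4, 244.9, 29.5, 29.5])]
top tub_green [(0.78, [296.6, 239.4, 22.1, 27.0])]
top coaster0 [(0.76, [324.9, 174.3, 28.5, 26.7]), (0.73, [288.5, 175.3, 24.7, 24.7]), (0.71, [398.8, 183.1, 23.3, 29.3]), (0.6, [361.5, 176.4, 25.3, 24.1])]
top blue_tag [(0.74, [262.6, 175.6, 8.9, 25.7])]
[[441.3606708    0.         324.99091823]
 [  0.         441.3606708  192.33666831]
 [  0.           0.           1.        ]] [ 2.19224165 -2.01945158  0.21311461] [-0.02769315  0.56833078  1.04148939]
scene tub_purple [(0.79, [252.5, 199.9, 36.8, 58.1])]
scene tub_pink [(0.84, [393.4, 104.3, 27.2, 45.3]), (0.56, [320.8, 164.0, 23.5, 30.6])]
scene tub_yellow [(0.89, [183.2, 271.8, 43.7, 39.6]), (0.16, [254.1, 200.6, 35.4, 55.5])]
scene tub_green [(0.73, [320.9, 162.8, 25.1, 29.7])]
scene coaster0 [(0.81, [392.9, 199.9, 35.1, 29.4]), (0.66, [293.8, 294.0, 39.1, 34.2]), (0.57, [329.0, 259.2, 35.2, 30.4]), (0.57, [364.8, 225.6, 36.8, 34.0])]
scene blue_tag [(0.63, [407.4, 179.6, 31.4, 23.9])]
[[393.73044222   0.         325.25540046]
 [  0.         393.73044222 202.84865332]
 [  0.           0.           1.        ]] [ 2.32788982  0.96896641 -0.30541984] [-0.38092564 -0.28619183  1.02828564]
```

View pics/top0.png

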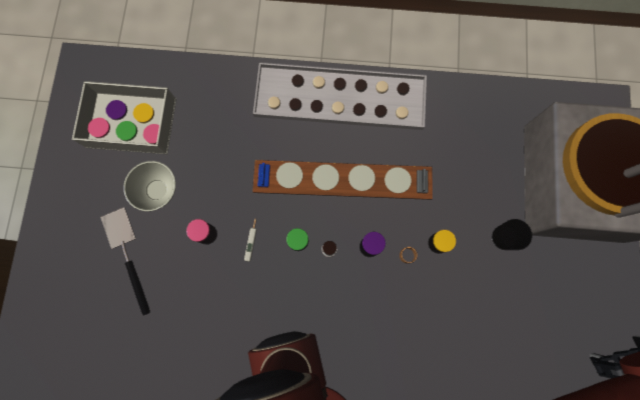

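View pics/scene0.png

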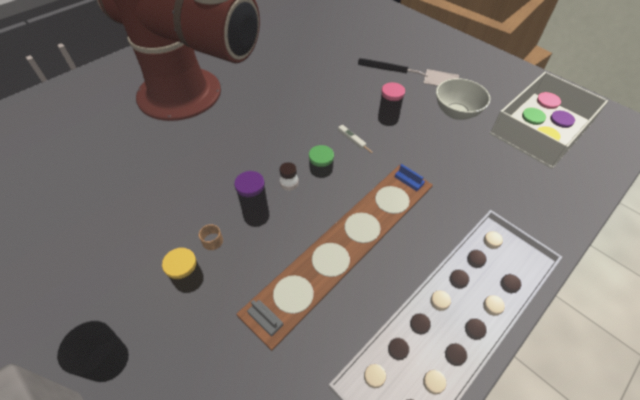

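Top picture: the blue tag is at the left end (264,175), so coaster3 is next to it. The coasters are at (289,175), (325,177), (361,178), (398,180). The lids are pink (198,230), green (297,239), purple (373,243) and yellow (444,240). Next I'll locate them precisely with colour blobs in both cameras.

```bash
cat > h.py <<'E'
import numpy as np, cv2
from station import ctrl
H={"purple":.110,"pink":.090,"yellow":.070,"green":.050}
HSV={"purple":((125,80,40),(150,255,255)),"pink":((160,80,80),(179,255,255)),"yellow":((18,120,80),(32,255,255)),"green":((50,100,60),(75,255,255)),"white":((20,5,130),(60,90,255)),"blue":((105,150,40),(125,255,255))}
def ray(d,uv,z):
    R,_=cv2.Rodrigues(np.array(d["rvec"],float)); t=np.array(d["tvec"],float).ravel()
    c=-R.T@t; v=R.T@np.linalg.inv(d["camera_matrix"])@np.array([uv[0],uv[1],1.]); return c+v*(z-c[2])/v[2]
def blobs(d,col,roi,amin=60):
    m=cv2.inRange(cv2.cvtColor(d["image"],cv2.COLOR_BGR2HSV),*[np.array(x,np.uint8) for x in HSV[col]])
    k=np.zeros_like(m); x0,y0,x1,y1=roi; k[y0:y1,x0:x1]=m[y0:y1,x0:x1]
    n,_,s,c=cv2.connectedComponentsWithStats(k)
    return [(c[i],s[i]) for i in range(1,n) if s[i][4]>=amin]
def proj(d,p):
    return cv2.projectPoints(np.array([p],float),np.array(d["rvec"],float),np.array(d["tvec"],float),d["camera_matrix"],None)[0].reshape(2)
E
python3 - <<'E'
from h import *
for n,roi,roib in(("top",(180,215,470,260),(250,155,440,205)),("scene",(120,70,420,310),(240,150,440,340))):
    d=ctrl.get_image(n); R,_=cv2.Rodrigues(np.array(d["rvec"]));print(n,"cam at",(-R.T@np.array(d["tvec"]).ravel()).round(3))
    for c in H:
        for b,s in blobs(d,c,roi):
            p=ray(d,b,H[c]-(0 if n=="top" else .003)); print(c,b.round(1),s[2:5],p.round(4))
    for b,s in sorted(blobs(d,"white",roib,150),key=lambda q:q[0][0]):
        print("coaster",b.round(1),s[2:5],ray(d,b,.013).round(4))
    for b,s in blobs(d,"blue",roib,20): print("blue",b.round(1),s[2:5],ray(d,b,.02).round(4))
E
```

```text
top cam at [3.400e-01 1.000e-03 1.137e+00]
purple [373.3 242.8] [ 24  23 434] [ 0.4478 -0.1036  0.11  ]
pink [197.3 229.8] [ 23  23 418] [0.4464 0.3142 0.09  ]
yellow [444.1 240.4] [ 23  23 420] [ 0.4719 -0.2778  0.07  ]
green [297.  238.9] [ 21  22 373] [0.4483 0.0781 0.05  ]
coaster [289.1 174.8] [ 25  25 504] [0.6177 0.1176 0.013 ]
coaster [325.4 176.8] [ 26  25 506] [0.6201 0.0221 0.013 ]
coaster [361.4 177.5] [ 26  26 504] [ 0.626  -0.0721  0.013 ]
coaster [397.6 179.8] [ 26  25 508] [ 0.6277 -0.167   0.013 ]
blue [263.3 174.8] [ 11  23 206] [0.6104 0.1837 0.02  ]
scene cam at [ 0.862 -0.338  0.654]
purple [249.1 183.4] [ 29  26 607] [ 0.4487 -0.1071  0.107 ]
pink [392.7  91.1] [ 23  19 351] [0.4465 0.3102 0.087 ]
yellow [178.9 262.9] [ 34  31 820] [ 0.4727 -0.2811  0.067 ]
green [320.7 154.2] [ 22  16 279] [0.4461 0.0774 0.047 ]
coaster [292.8 294. ] [  39   37 1130] [ 0.6272 -0.1694  0.013 ]
coaster [330.3 259.4] [ 37  33 942] [ 0.6253 -0.0748  0.013 ]
coaster [362.  227.3] [ 35  29 791] [0.6191 0.0198 0.013 ]
coaster [391.8 199.5] [ 33  26 671] [0.6167 0.115  0.013 ]
```

Both cameras agree within about 4 mm, the spacing is 95 mm and the heights are consistent. The jaws should close along world x, so I turn about tool z by about -64.8°. After that, tool x is world +y and tool y is world +x.

```bash
cat > d.py <<'E'
import sys,numpy as np
from scipy.spatial.transform import Rotation as Ro
from station import ctrl
# python3 d.py x y z : shift in tool axes (mm) and turn (deg) to reach the pose, tool y along world x
o=ctrl.get_obs(); R=Ro.from_rotvec(o["tool_rot"]).as_matrix(); T=np.array([[0,1,0],[1,0,0],[0,0,-1.]])
g=np.array(list(map(float,sys.argv[1:4])))
print("t",round(o["t"],2),"pos",o["tool_pos"].round(4),"F",o["contact_force"].round(1),"open",round(o["opening"],4),"q6",o["q"].round(2)[[0,5]])
print("shift mm",(R.T@(g-o["tool_pos"])*1e3).round(1),"turn",Ro.from_matrix(R.T@T).as_rotvec(degrees=True).round(2))
E
python3 -m jog '[1,0,0,0,0,0,-9.3,1,0,0,0,0,0,-9.3,1,0,0,0,0,0,-9.3,1,0,0,0,0,0,-9.3,1,0,0,0,0,0,-9.2,1,0,0,0,0,0,-9.2,1,0,0,0,0,0,-9.2,1,0,0,0,0,0,0]' 30; python3 d.py 0.472 -0.2795 0.15
```

```text
t: 1.8
tool_pos: [0.2661, -0.5655, 0.2313]
tool_rot: [-2.224, -2.219, 0.0]
contact_force: [-0.5, 0.3, 0.4]
opening: 0.0856
t 1.8 pos [ 0.2661 -0.5655  0.2313] F [-0.5  0.3  0.4] open 0.0856 q6 [-1.25 -1.25]
shift mm [286.4 205.4  81.3] turn [-0.   -0.   -0.11]
```

```bash
python3 -m jog '[1,0.0358,0.0257,0,0,0,0,1,0.0358,0.0257,0,0,0,0,1,0.0358,0.0257,0,0,0,0,1,0.0358,0.0257,0,0,0,0,1,0.0358,0.0257,0,0,0,0,1,0.0358,0.0257,0,0,0,0,1,0.0358,0.0257,0,0,0,0,1,0.0358,0.0257,0,0,0,0,1,0,0,0,0,0,0,1,0,0,0,0,0,0]'; python3 d.py 0.472 -0.2795 0.023; python3 - <<'E'
from h import *
from scipy.spatial.transform import Rotation as Ro
o=ctrl.get_obs(); d=ctrl.get_image("wrist"); cv2.imwrite("pics/w1.png",d["image"])
M=np.array(d["mount"]); W=np.eye(4); W[:3,:3]=Ro.from_rotvec(o["tool_rot"]).as_matrix(); W[:3,3]=o["tool_pos"]; C=np.linalg.inv(W@M)
d["rvec"]=cv2.Rodrigues(C[:3,:3])[0]; d["tvec"]=C[:3,3]
for b,s in blobs(d,"yellow",(0,0,640,400),300): print(b.round(1),s,ray(d,b,.07).round(4))
E
```

```text
t: 3.05
tool_pos: [0.4716, -0.2793, 0.2313]
tool_rot: [2.223, 2.22, -0.001]
contact_force: [-0.1, 0.1, -0.4]
opening: 0.0852
t 3.05 pos [ 0.4716 -0.2793  0.2313] F [-0.1  0.1 -0.4] open 0.0852 q6 [-0.67 -0.67]
shift mm [-1.000e-01  5.000e-01  2.083e+02] turn [-0.01  0.02 -0.07]
[313.7 180.6] [ 289  156   51   50 2006] [ 0.4715 -0.2795  0.07  ]
```

View pics/w1.png

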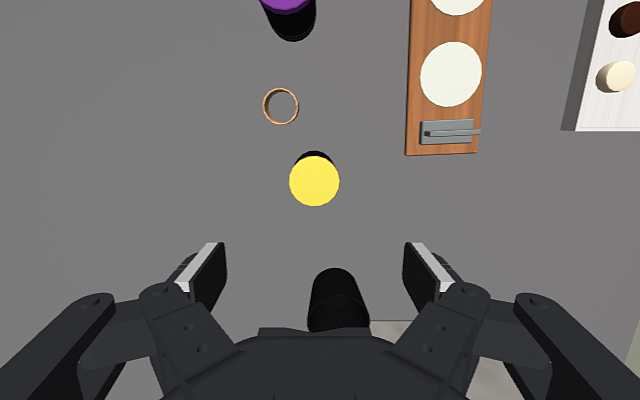

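The wrist view shows the yellow lid at (314,181), which gives (0.4715, -0.2795). That matches the camera average within 1 mm. Now I descend and grasp.

```bash
python3 -m jog '[1,0,0,0.04,0,0,0,1,0,0,0.045,0,0,0,1,0,0,0.045,0,0,0,1,0,0,0.04,0,0,0,1,0,0,0.025,0,0,0,1,0,0,0.013,0,0,0,1,0,0,0,0,0,0]' 40 && python3 d.py 0.4715 -0.2795 0.023; python3 -m jog '[0,0,0,0,0,0,0,0,0,0,0,0,0,0,0,0,0,0,0,0,0,0,0,0,0,0,0,0,0,0,0,0,0,0,0,0,0,0,0,0,0,0]' 40;  python3 d.py 0.4715 -0.2795 0.023
```

```text
t: 3.98
tool_pos: [0.471, -0.2794, 0.0227]
tool_rot: [-2.222, -2.219, 0.0]
contact_force: [0.1, 0.1, -0.4]
opening: 0.0857
t 3.98 pos [ 0.471  -0.2794  0.0227] F [ 0.1  0.1 -0.4] open 0.0857 q6 [-0.67 -0.67]
shift mm [-0.1  0.5 -0.3] turn [-0.07 -0.05 -0.08]
t: 4.72
tool_pos: [0.4725, -0.2799, 0.0251]
tool_rot: [2.22, 2.22, -0.0]
contact_force: [-1.8, -0.9, 6.4]
opening: 0.0522
t 4.72 pos [ 0.4725 -0.2799  0.0251] F [-1.8 -0.9  6.4] open 0.0522 q6 [-0.67 -0.67]
shift mm [ 0.4 -1.   2.1] turn [0.09 0.11 0.01]
```

```bash
python3 -m jog '[0,0,0,-0.01,0,0,0,0,0,0,-0.03,0,0,0,0,0,0,-0.04,0,0,0,0,0,0,-0.03,0,0,0,0,0,0,-0.02,0,0,0,0,0,0,0,0,0,0]' && python3 d.py 0.6244 -0.0735 0.038; python3 -m jog '[0,0.02,0.015,0,0,0,0,0,0.034,0.025,0,0,0,0,0,0.034,0.025,0,0,0,0,0,0.034,0.025,0,0,0,0,0,0.034,0.025,0,0,0,0,0,0.03,0.022,0,0,0,0,0,0.02,0.015,0,0,0,0,0,0,0,0,0,0,0,0,0,0,0,0,0,0]' ;  python3 d.py 0.6244 -0.0735 0.038
cat > w.py <<'E'
import sys
from h import *
from scipy.spatial.transform import Rotation as Ro
o=ctrl.get_obs(); d=ctrl.get_image("wrist"); cv2.imwrite(sys.argv[1],d["image"])
M=np.array(d["mount"]); W=np.eye(4); W[:3,:3]=Ro.from_rotvec(o["tool_rot"]).as_matrix(); W[:3,3]=o["tool_pos"]; C=np.linalg.inv(W@M)
d["rvec"]=cv2.Rodrigues(C[:3,:3])[0]; d["tvec"]=C[:3,3]
for c,z in [*H.items(),("white",.013)]:
    for b,s in blobs(d,c,(0,0,640,400),400): print(c,b.round(1),s,ray(d,b,z).round(4))
E
python3 w.py pics/w2.png
```

```text
t: 5.48
tool_pos: [0.4725, -0.2796, 0.1549]
tool_rot: [2.219, 2.219, 0.001]
contact_force: [0.1, -0.9, -3.4]
opening: 0.0528
t 5.47 pos [ 0.4725 -0.2796  0.1549] F [ 0.1 -0.9 -3.4] open 0.0528 q6 [-0.67 -0.67]
shift mm [206.3 151.6 116.9] turn [0.15 0.11 0.  ]
t: 6.6
tool_pos: [0.623, -0.0737, 0.1524]
tool_rot: [-2.221, -2.22, 0.002]
contact_force: [-0.9, 0.3, -2.4]
opening: 0.0527
t 6.6 pos [ 0.623  -0.0737  0.1524] F [-0.9  0.3 -2.4] open 0.0527 q6 [-0.24 -0.24]
shift mm [  0.2   1.6 114.4] turn [-0.1   0.01 -0.03]
purple [ 66.5 258.3] [  23  222   88   74 4995] [ 0.4514 -0.103   0.11  ]
yellow [314.1 281.5] [  245   224   140   109 12230] [ 0.6233 -0.1454  0.07  ]
green [82.5 15.9] [  39    0   81   40 2400] [0.4519 0.0637 0.05  ]
white [624.1  29.1] [ 601    8   39   43 1160] [0.8888 0.0639 0.013 ]
white [310.1  81.9] [ 272   41   77   82 4948] [0.6196 0.0216 0.013 ]
white [529.7 101.5] [ 509   83   40   39 1121] [0.8196 0.0048 0.013 ]
white [111.3 113.4] [ 93  91  30  42 536] [ 0.4358 -0.0056  0.013 ]
white [317.4 175.3] [ 282  151   71   53 2563] [ 0.6264 -0.0637  0.013 ]
white [577. 223.] [556 206  39  35 882] [ 0.8903 -0.1128  0.013 ]
white [497.3 274.1] [480 257  34  34 764] [ 0.8192 -0.1711  0.013 ]
```

View pics/w2.png

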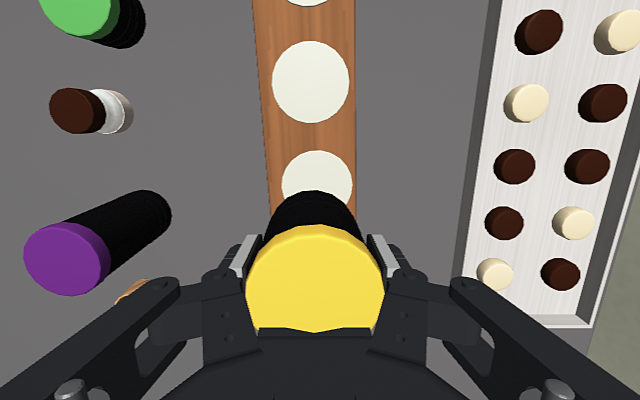

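The yellow tub is held upright and centred in the jaws, with coaster1 just under it. Coaster2 measures (0.6196, 0.0216), which agrees with the plan. Lowering now.

```bash
python3 -m jog '[0,0.0002,0.001,0.03,0,0,0,0,0,0,0.03,0,0,0,0,0,0,0.025,0,0,0,0,0,0,0.015,0,0,0,0,0,0,0.006,0,0,0,0,0,0,0.003,0,0,0,0,0,0,0,0,0,0,0,0,0,0,0,0,0]'; python3 d.py 0.624 -0.0735 0.038;  python3 -m jog '[0,0,0,0.002,0,0,0,0,0,0,0.001,0,0,0,0,0,0,0.001,0,0,0,0,0,0,0,0,0,0]';python3 d.py 0.624 -0.0735 0.038
```

```text
t: 7.65
tool_pos: [0.6254, -0.073, 0.0453]
tool_rot: [2.22, 2.22, 0.001]
contact_force: [-0.1, -0.2, -2.0]
opening: 0.0523
t 7.65 pos [ 0.6254 -0.073   0.0453] F [-0.1 -0.2 -2. ] open 0.0523 q6 [-0.23 -0.23]
shift mm [-0.5 -1.4  7.3] turn [0.09 0.02 0.  ]
t: 8.15
tool_pos: [0.6246, -0.0729, 0.0401]
tool_rot: [-2.221, -2.221, 0.0]
contact_force: [0.3, -1.3, -1.7]
opening: 0.0524
t 8.15 pos [ 0.6246 -0.0729  0.0401] F [ 0.3 -1.3 -1.7] open 0.0524 q6 [-0.23 -0.23]
shift mm [-0.6 -0.6  2.1] turn [-0.02 -0.   -0.  ]
```

```bash
python3 -m jog '[0,0,0,0.001,0,0,0,0,0,0,0.001,0,0,0,0,0,0,0.001,0,0,0,0,0,0,0,0,0,0]';python3 d.py 0.624 -0.0735 0.038; python3 -m jog '[0,0,0,0.001,0,0,0,0,0,0,0,0,0,0]'
```

```text
t: 8.65
tool_pos: [0.6248, -0.073, 0.0382]
tool_rot: [-2.221, -2.221, 0.0]
contact_force: [-3.8, 0.8, 4.1]
opening: 0.0526
t 8.65 pos [ 0.6248 -0.073   0.0382] F [-3.8  0.8  4.1] open 0.0526 q6 [-0.23 -0.23]
shift mm [-0.5 -0.8  0.2] turn [-0.01  0.    0.  ]
t: 8.9
tool_pos: [0.6249, -0.073, 0.0381]
tool_rot: [-2.221, -2.222, 0.001]
contact_force: [-6.1, 0.6, 9.3]
opening: 0.0522
```

Force rose to 9 N, so the tub is seated. I release, rise and go above purple.

```bash
python3 -m jog '[0.7,0,0,0,0,0,0,1,0,0,0,0,0,0,1,0,0,0,0,0,0,1,0,0,-0.02,0,0,0,1,0,0,-0.05,0,0,0,1,0,0,-0.06,0,0,0,1,0,0,-0.06,0,0,0,1,0,0,0,0,0,0]' && python3 -m jog '[1,-0.008,-0.044,0,0,0,0,1,-0.008,-0.044,0,0,0,0,1,-0.008,-0.044,0,0,0,0,1,-0.008,-0.044,0,0,0,0,1,0,0,0,0,0,0,1,0,0,0,0,0,0]'; python3 w.py pics/w3.png; python3 d.py 0.448 -0.105 0.061
```

```text
t: 9.9
tool_pos: [0.6285, -0.0737, 0.2364]
tool_rot: [2.212, 2.212, 0.013]
contact_force: [0.3, 0.0, 0.3]
opening: 0.0854
t: 10.65
tool_pos: [0.449, -0.1049, 0.2267]
tool_rot: [2.221, 2.22, 0.001]
contact_force: [1.4, 0.3, 0.5]
opening: 0.0855
purple [312.3 190.4] [ 283  161   59   59 2675] [ 0.448  -0.1044  0.11  ]
yellow [492.  151.4] [ 462  124   61   56 2625] [ 0.6296 -0.0739  0.07  ]
green [312.7   9. ] [287   0  52  23 868] [0.4483 0.0594 0.05  ]
white [467.   59.1] [ 436   26   63   67 3292] [0.6196 0.0215 0.013 ]
white [448.8 141.7] [432 116  52  58 686] [ 0.6104 -0.069   0.013 ]
white [452.7 219.8] [ 426  195   55   51 2150] [ 0.6274 -0.1679  0.013 ]
white [602.4 221.4] [586 209  31  27 571] [ 0.82   -0.1701  0.013 ]
t 10.7 pos [ 0.4493 -0.1049  0.2266] F [ 0.3 -0.3 -0.6] open 0.0855 q6 [-0.39 -0.39]
shift mm [-1.000e-01 -1.500e+00  1.656e+02] turn [0.04 0.   0.01]
```

View pics/w3.png

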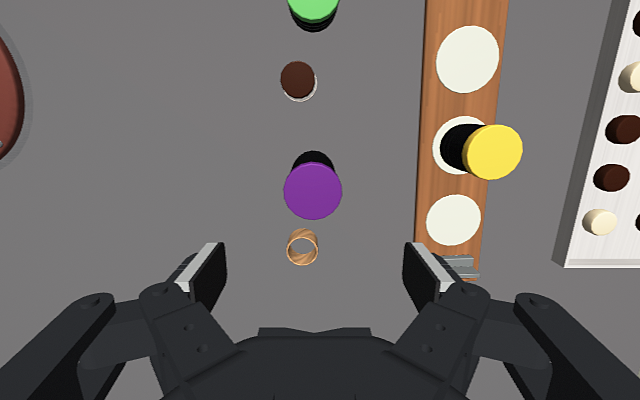

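The yellow tub stands upright on coaster1, and purple is confirmed at (0.448, -0.104). Next is the purple grasp.

```bash
python3 -m jog '[1,0,-0.001,0.04,0,0,0,1,0,0,0.045,0,0,0,1,0,0,0.04,0,0,0,1,0,0,0.025,0,0,0,1,0,0,0.015,0,0,0,1,0,0,0,0,0,0]' 40 && python3 d.py 0.448 -0.1045 0.061; python3 -m jog '[0,0,0,0,0,0,0,0,0,0,0,0,0,0,0,0,0,0,0,0,0,0,0,0,0,0,0,0,0,0,0,0,0,0,0,0,0,0,0,0,0,0]' 40;  python3 d.py 0.448 -0.1045 0.061;  python3 -m jog '[0,0,0,-0.01,0,0,0,0,0,0,-0.03,0,0,0,0,0,0,-0.04,0,0,0,0,0,0,-0.03,0,0,0,0,0,0,-0.02,0,0,0,0,0,0,0,0,0,0]' && python3 d.py 0.6172 0.1165 0.075
```

```text
t: 11.45
tool_pos: [0.4475, -0.1045, 0.0604]
tool_rot: [-2.219, -2.22, 0.001]
contact_force: [-0.5, -0.7, 0.0]
opening: 0.0856
t 11.45 pos [ 0.4475 -0.1045  0.0604] F [-0.5 -0.7  0. ] open 0.0856 q6 [-0.39 -0.39]
shift mm [ 0.   0.5 -0.6] turn [-0.12 -0.05  0.03]
t: 12.2
tool_pos: [0.4488, -0.1054, 0.063]
tool_rot: [2.22, 2.22, 0.002]
contact_force: [-1.2, 1.0, 5.7]
opening: 0.0525
t 12.2 pos [ 0.4488 -0.1054  0.063 ] F [-1.2  1.   5.7] open 0.0525 q6 [-0.39 -0.39]
shift mm [ 0.9 -0.8  2. ] turn [ 0.14  0.06 -0.01]
t: 12.95
tool_pos: [0.4486, -0.1052, 0.1933]
tool_rot: [2.219, 2.219, 0.003]
contact_force: [-0.1, 0.5, -2.0]
opening: 0.0522
t 12.95 pos [ 0.4486 -0.1052  0.1933] F [-0.1  0.5 -2. ] open 0.0522 q6 [-0.39 -0.39]
shift mm [221.9 168.2 118.6] turn [ 0.21  0.08 -0.  ]
```

```bash
python3 -m jog '[0,0.0215,0.0165,0,0,0,0,0,0.036,0.027,0,0,0,0,0,0.036,0.027,0,0,0,0,0,0.036,0.027,0,0,0,0,0,0.036,0.027,0,0,0,0,0,0.036,0.027,0,0,0,0,0,0.02,0.016,0,0,0,0,0,0,0,0,0,0,0,0,0,0,0,0,0,0]' ;  python3 d.py 0.6165 0.1163 0.076; python3 w.py pics/w4.png | grep -v 0.8
```

```text
t: 14.08
tool_pos: [0.6142, 0.1162, 0.1897]
tool_rot: [-2.22, -2.22, 0.004]
contact_force: [-0.7, -0.1, -1.4]
opening: 0.0527
t 14.07 pos [0.6142 0.1162 0.1897] F [-0.7 -0.1 -1.4] open 0.0527 q6 [0.07 0.07]
shift mm [  0.2   2.6 113.7] turn [-0.16  0.03 -0.01]
purple [314.1 282.1] [  243   225   143   109 12162] [0.6145 0.0455 0.11  ]
green [153.6 220.5] [ 126  195   56   52 2236] [0.4505 0.079  0.05  ]
white [137.9 100.7] [ 94  89  85  21 850] [0.4318 0.1969 0.013 ]
white [618.3 289.7] [ 577  128   63  267 8558] [ 0.9874 -0.0238  0.013 ]
white [318.5 166. ] [ 286  146   63   47 1694] [0.6189 0.1289 0.013 ]
```

```bash
python3 -m jog '[0,0.0002,0.0013,0.03,0,0,0,0,0,0,0.03,0,0,0,0,0,0,0.025,0,0,0,0,0,0,0.015,0,0,0,0,0,0,0.007,0,0,0,0,0,0,0.003,0,0,0,0,0,0,0.002,0,0,0,0,0,0,0,0,0,0,0,0,0,0,0,0,0]'; python3 d.py 0.6165 0.1163 0.0755
```

```text
t: 15.25
tool_pos: [0.6169, 0.1169, 0.0799]
tool_rot: [2.221, 2.221, 0.001]
contact_force: [-1.2, 0.2, -2.2]
opening: 0.0525
t 15.25 pos [0.6169 0.1169 0.0799] F [-1.2  0.2 -2.2] open 0.0525 q6 [0.07 0.07]
shift mm [-0.6 -0.4  4.4] turn [ 0.05 -0.01  0.  ]
```

```bash
python3 -m jog '[0,-0.0005,0,0.001,0,0,0,0,0,0,0.001,0,0,0,0,0,0,0.001,0,0,0,0,0,0,0,0,0,0]';python3 d.py 0.6165 0.1163 0.0755;  python3 -m jog '[0,0,0,0.001,0,0,0,0,0,0,0.0005,0,0,0,0,0,0,0,0,0,0]'
```

```text
t: 15.75
tool_pos: [0.6165, 0.1163, 0.0763]
tool_rot: [2.221, 2.221, 0.0]
contact_force: [0.2, -0.1, -2.2]
opening: 0.0523
t 15.75 pos [0.6165 0.1163 0.0763] F [ 0.2 -0.1 -2.2] open 0.0523 q6 [0.07 0.07]
shift mm [ 0.  -0.   0.8] turn [ 0. -0. -0.]
t: 16.12
tool_pos: [0.6166, 0.1164, 0.0762]
tool_rot: [-2.221, -2.221, -0.0]
contact_force: [-3.3, -0.3, 6.1]
opening: 0.0525
```

Purple is seated at 6 N. I release and go above green.

```bash
python3 -m jog '[0.7,0,0,0,0,0,0,1,0,0,0,0,0,0,1,0,0,0,0,0,0,1,0,0,-0.02,0,0,0,1,0,0,-0.05,0,0,0,1,0,0,-0.05,0,0,0,1,0,0,-0.03,0,0,0,1,0,0,0,0,0,0]' && python3 -m jog '[1,-0.0096,-0.042,0,0,0,0,1,-0.0096,-0.042,0,0,0,0,1,-0.0096,-0.042,0,0,0,0,1,-0.0096,-0.042,0,0,0,0,1,0,0,0,0,0,0,1,0,0,0,0,0,0]'; python3 w.py pics/w5.png; python3 d.py 0.448 0.078 0.008
```

```text
t: 17.12
tool_pos: [0.6187, 0.1165, 0.2306]
tool_rot: [2.217, 2.217, 0.011]
contact_force: [-0.1, 0.3, -0.0]
opening: 0.0856
t: 17.88
tool_pos: [0.4486, 0.0779, 0.2245]
tool_rot: [-2.222, -2.221, -0.0]
contact_force: [0.1, -0.2, -0.8]
opening: 0.0856
purple [513.3 148.6] [ 478  117   72   65 3677] [0.6217 0.1165 0.11  ]
green [313.4 177.7] [ 290  154   48   48 1832] [0.4483 0.0782 0.05  ]
white [295.   65.8] [258  55  77  21 924] [0.4277 0.1973 0.013 ]
white [442.3 137. ] [427 110  52  59 654] [0.6004 0.1195 0.013 ]
white [448.6 215.6] [ 421  190   56   52 2203] [0.6197 0.0215 0.013 ]
white [602.7 228.6] [584 216  34  27 585] [0.8196 0.004  0.013 ]
white [630.  306.9] [616 294  24  26 424] [ 0.8877 -0.1123  0.013 ]
t 17.93 pos [0.449  0.0779 0.2247] F [-0.9  0.3 -0.4] open 0.0855 q6 [0.01 0.01]
shift mm [ 1.000e-01 -1.000e+00  2.167e+02] turn [ 0. -0. -0.]
```

View pics/w5.png

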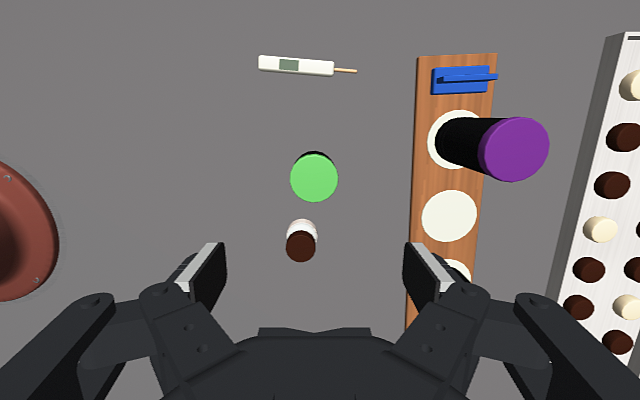

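The picture shows green at (313,178) on its own, with purple standing on coaster3 beside the blue tag. Grasping green.

```bash
python3 -m jog '[1,0,-0.0006,0.045,0,0,0,1,0,0,0.05,0,0,0,1,0,0,0.05,0,0,0,1,0,0,0.035,0,0,0,1,0,0,0.022,0,0,0,1,0,0,0.014,0,0,0,1,0,0,0,0,0,0]' 40 && python3 d.py 0.4483 0.0780 0.008; python3 -m jog '[0,0,0,0,0,0,0,0,0,0,0,0,0,0,0,0,0,0,0,0,0,0,0,0,0,0,0,0,0,0,0,0,0,0,0,0,0,0,0,0,0,0]' 40;  python3 d.py 0.4483 0.0780 0.008;  python3 -m jog '[0,0,0,-0.01,0,0,0,0,0,0,-0.03,0,0,0,0,0,0,-0.04,0,0,0,0,0,0,-0.04,0,0,0,0,0,0,-0.03,0,0,0,0,0,0,0,0,0,0]' && python3 d.py 0.6275 -0.1682 0.023
```

```text
t: 18.8
tool_pos: [0.4476, 0.078, 0.0079]
tool_rot: [-2.22, -2.22, 0.003]
contact_force: [-0.1, -0.2, -0.1]
opening: 0.0852
t 18.8 pos [0.4476 0.078  0.0079] F [-0.1 -0.2 -0.1] open 0.0852 q6 [0.01 0.01]
shift mm [ 0.   0.7 -0.1] turn [-0.14  0.    0.01]
t: 19.55
tool_pos: [0.4492, 0.0779, 0.0103]
tool_rot: [2.22, 2.22, 0.003]
contact_force: [-0.7, 1.1, 6.5]
opening: 0.0528
t 19.55 pos [0.4492 0.0779 0.0103] F [-0.7  1.1  6.5] open 0.0528 q6 [0.01 0.01]
shift mm [ 0.1 -0.9  2.3] turn [ 0.15 -0.01  0.  ]
t: 20.3
tool_pos: [0.4495, 0.0779, 0.1616]
tool_rot: [2.218, 2.218, 0.007]
contact_force: [0.4, 0.3, -1.8]
opening: 0.0527
t 20.3 pos [0.4495 0.0779 0.1616] F [ 0.4  0.3 -1.8] open 0.0527 q6 [0.01 0.01]
shift mm [-246.1  177.2  139.7] turn [ 0.34 -0.   -0.  ]
```

```bash
python3 -m jog '[0,-0.02,0.0145,0,0,0,0,0,-0.034,0.0246,0,0,0,0,0,-0.034,0.0246,0,0,0,0,0,-0.034,0.0246,0,0,0,0,0,-0.034,0.0246,0,0,0,0,0,-0.034,0.0246,0,0,0,0,0,-0.034,0.0246,0,0,0,0,0,-0.022,0.0159,0,0,0,0,0,0,0,0,0,0,0,0,0,0,0,0,0,0]' ;  python3 d.py 0.6275 -0.1682 0.023;python3 -m jog '[0,0,0.0005,0.03,0,0,0,0,0,0,0.035,0,0,0,0,0,0,0.03,0,0,0,0,0,0,0.02,0,0,0,0,0,0,0.012,0,0,0,0,0,0,0.004,0,0,0,0,0,0,0.002,0,0,0,0,0,0,0,0,0,0,0,0,0,0,0,0,0]'; python3 d.py 0.6275 -0.1682 0.023
```

```text
t: 21.55
tool_pos: [0.6246, -0.1673, 0.1566]
tool_rot: [-2.219, -2.219, 0.002]
contact_force: [-0.3, 0.6, -1.4]
opening: 0.0524
t 21.55 pos [ 0.6246 -0.1673  0.1566] F [-0.3  0.6 -1.4] open 0.0524 q6 [-0.38 -0.38]
shift mm [ -1.1   3.3 133.6] turn [-0.19 -0.09  0.  ]
t: 22.68
tool_pos: [0.6269, -0.1684, 0.0267]
tool_rot: [2.221, 2.22, 0.001]
contact_force: [-0.5, 0.4, -0.9]
opening: 0.0529
t 22.68 pos [ 0.6269 -0.1684  0.0267] F [-0.5  0.4 -0.9] open 0.0529 q6 [-0.38 -0.38]
shift mm [0.2 0.5 3.7] turn [ 0.07  0.03 -0.01]
```

```bash
python3 -m jog '[0,0,0.0005,0.001,0,0,0,0,0,0,0.001,0,0,0,0,0,0,0.001,0,0,0,0,0,0,0,0,0,0]';python3 d.py 0.6275 -0.1682 0.023;  python3 -m jog '[0,0,0,0.001,0,0,0,0,0,0,0,0,0,0,0,0,0,0,0,0,0]'
```

```text
t: 23.18
tool_pos: [0.627, -0.1682, 0.0234]
tool_rot: [-2.221, -2.221, 0.0]
contact_force: [-2.8, 1.0, 4.1]
opening: 0.0529
t 23.18 pos [ 0.627  -0.1682  0.0234] F [-2.8  1.   4.1] open 0.0529 q6 [-0.38 -0.38]
shift mm [-0.   0.5  0.4] turn [-0.  0.  0.]
t: 23.55
tool_pos: [0.627, -0.1682, 0.0233]
tool_rot: [-2.221, -2.221, 0.001]
contact_force: [-6.4, 2.3, 9.0]
opening: 0.0527
```

```bash
python3 -m jog '[0.7,0,0,0,0,0,0,1,0,0,0,0,0,0,1,0,0,0,0,0,0,1,0,0,-0.02,0,0,0,1,0,0,-0.05,0,0,0,1,0,0,-0.06,0,0,0,1,0,0,-0.06,0,0,0,1,0,0,-0.015,0,0,0,1,0,0,0,0,0,0]' && python3 -m jog '[1,0.048,-0.018,0,0,0,0,1,0.048,-0.018,0,0,0,0,1,0.048,-0.018,0,0,0,0,1,0.048,-0.018,0,0,0,0,1,0.048,-0.018,0,0,0,0,1,0.048,-0.018,0,0,0,0,1,0.048,-0.018,0,0,0,0,1,0.048,-0.018,0,0,0,0,1,0.048,-0.018,0,0,0,0,1,0.048,-0.018,0,0,0,0]' &&  python3 -m jog '[1,0,0,0,0,0,0,1,0,0,0,0,0,0]'; python3 w.py pics/w6.png; python3 d.py 0.4465 0.312 0.043
```

```text
t: 24.68
tool_pos: [0.6277, -0.1684, 0.2296]
tool_rot: [2.219, 2.219, 0.003]
contact_force: [0.3, -0.5, -0.4]
opening: 0.0854
t: 25.92
tool_pos: [0.4448, 0.3127, 0.2239]
tool_rot: [-2.221, -2.22, 0.007]
contact_force: [0.6, -0.7, 1.0]
opening: 0.0857
t: 26.18
tool_pos: [0.4462, 0.3112, 0.2247]
tool_rot: [-2.221, -2.221, 0.006]
contact_force: [0.5, -0.3, -0.2]
opening: 0.0852
purple [485.4 377.7] [ 465  356   40   42 1075] [0.6333 0.1014 0.11  ]
pink [565.1  12.3] [547   0  39  28 830] [0.6545 0.4599 0.09  ]
pink [314.  183.3] [ 287  156   55   55 2390] [0.4461 0.314  0.09  ]
white [422.3  44.4] [  356     0   139    98 10095] [0.5638 0.4516 0.013 ]
white [602.   17.1] [ 541    0   99   33 2195] [0.7521 0.478  0.013 ]
white [301.7 254.1] [269 246  65  17 597] [0.4297 0.2004 0.013 ]
white [595.  271.3] [582 258  26  26 478] [0.8216 0.1762 0.013 ]
white [622.6 343.5] [609 330  28  26 453] [0.8908 0.0602 0.013 ]
t 26.23 pos [0.4466 0.3108 0.2252] F [0.2 0.3 0.2] open 0.0849 q6 [0.47 0.47]
shift mm [  1.5   0.3 182.2] turn [-0.13  0.1  -0.04]
```

View pics/w6.png

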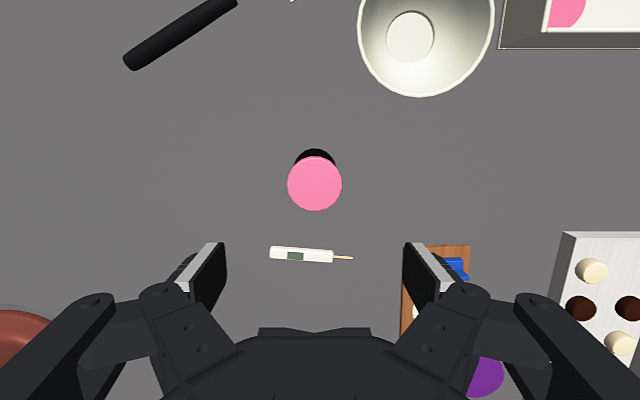

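```bash
python3 -m jog '[1,0,0,0.03,0,0,0,1,0,0,0.03,0,0,0,1,0,0,0,0,0,0,1,0,0,0,0,0,0]'; python3 w.py pics/w7.png | grep pink;  python3 d.py 0.4465 0.312 0.043
```

```text
t: 26.72
tool_pos: [0.4478, 0.3113, 0.1678]
tool_rot: [2.223, 2.22, 0.002]
contact_force: [1.1, 0.8, 0.6]
opening: 0.0855
pink [311.3 199.5] [ 277  166   69   68 3628] [0.4462 0.3146 0.09  ]
t 26.77 pos [0.448  0.3117 0.1684] F [-0.9 -0.6  0. ] open 0.0854 q6 [0.47 0.47]
shift mm [  0.2  -1.8 125.4] turn [ 0.12 -0.06 -0.06]
```

```bash
python3 -m jog '[1,0.002,-0.001,0.035,0,0,0,1,0,0,0.04,0,0,0,1,0,0,0.03,0,0,0,1,0,0,0.019,0,0,0,1,0,0,0,0,0,0]' 40 && python3 d.py 0.4463 0.3137 0.043; python3 -m jog '[0,0,0,0,0,0,0,0,0,0,0,0,0,0,0,0,0,0,0,0,0,0,0,0,0,0,0,0,0,0,0,0,0,0,0,0,0,0,0,0,0,0]' 40;  python3 d.py 0.4463 0.3137 0.043;  python3 -m jog '[0,0,0,-0.01,0,0,0,0,0,0,-0.03,0,0,0,0,0,0,-0.04,0,0,0,0,0,0,-0.04,0,0,0,0,0,0,-0.03,0,0,0,0,0,0,-0.01,0,0,0,0,0,0,0,0,0,0]' && python3 d.py 0.62 0.0216 0.06; python3 w.py pics/w8.png | grep pink
```

```text
t: 27.4
tool_pos: [0.4457, 0.3137, 0.0424]
tool_rot: [-2.221, -2.221, 0.002]
contact_force: [-0.6, 0.0, 0.1]
opening: 0.0855
t 27.4 pos [0.4457 0.3137 0.0424] F [-0.6  0.   0.1] open 0.0855 q6 [0.48 0.48]
shift mm [ 0.   0.6 -0.6] turn [-0.07  0.04 -0.01]
t: 28.15
tool_pos: [0.4471, 0.3146, 0.0449]
tool_rot: [2.221, 2.221, 0.005]
contact_force: [-1.8, -0.3, 5.7]
opening: 0.0524
t 28.15 pos [0.4471 0.3146 0.0449] F [-1.8 -0.3  5.7] open 0.0524 q6 [0.48 0.48]
shift mm [-0.9 -0.8  1.8] turn [ 0.15 -0.08  0.  ]
t: 29.02
tool_pos: [0.4459, 0.3138, 0.2028]
tool_rot: [2.221, 2.221, 0.0]
contact_force: [0.1, -0.4, -1.8]
opening: 0.0524
t 29.02 pos [0.4459 0.3138 0.2028] F [ 0.1 -0.4 -1.8] open 0.0524 q6 [0.48 0.48]
shift mm [-292.2  174.1  142.8] turn [ 0.02 -0.01 -0.  ]
pink [581.1  10.8] [564   0  38  25 701] [0.651  0.4575 0.09  ]
pink [314.  282.6] [  245   226   139   107 11951] [0.4463 0.2223 0.09  ]
```

View pics/w8.png

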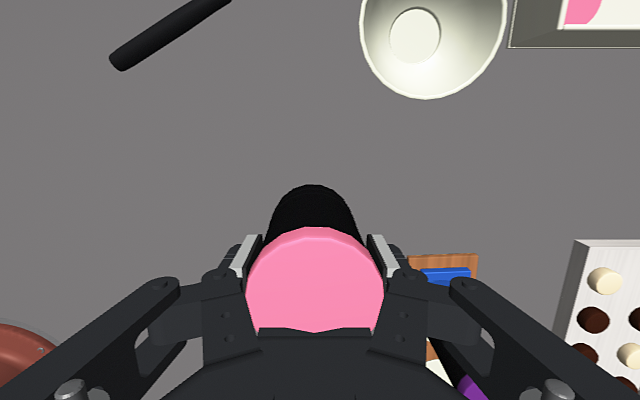

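```bash
python3 -m jog '[0,-0.02,0.012,0,0,0,0,0,-0.0357,0.0212,0,0,0,0,0,-0.0357,0.0212,0,0,0,0,0,-0.0357,0.0212,0,0,0,0,0,-0.0357,0.0212,0,0,0,0,0,-0.0357,0.0212,0,0,0,0,0,-0.0357,0.0212,0,0,0,0,0,-0.0357,0.0212,0,0,0,0,0,-0.0225,0.0136,0,0,0,0,0,0,0,0,0,0,0]' ;  python3 -m jog '[0,0,0,0,0,0,0,0,0,0,0.02,0,0,0,0,0,0,0,0,0,0,0,0,0,0,0,0,0]'; python3 d.py 0.6197 0.0213 0.058; python3 w.py pics/w9.png
```

```text
t: 30.32
tool_pos: [0.6198, 0.0203, 0.2011]
tool_rot: [-2.222, -2.217, 0.003]
contact_force: [-0.4, -0.4, -2.7]
opening: 0.0522
t: 30.82
tool_pos: [0.6194, 0.022, 0.1821]
tool_rot: [-2.22, -2.222, 0.001]
contact_force: [0.8, -0.1, -1.7]
opening: 0.0525
t 30.82 pos [0.6194 0.022  0.1821] F [ 0.8 -0.1 -1.7] open 0.0525 q6 [-0.08 -0.09]
shift mm [ -0.7   0.4 124.1] turn [-0.06 -0.01  0.04]
purple [307.9  68. ] [ 267   23   83   91 5856] [0.6156 0.1193 0.11  ]
pink [314.  282.6] [  245   226   139   107 11951] [ 0.6198 -0.0568  0.09  ]
white [527.5  15.1] [ 506    0   40   34 1014] [0.8196 0.1792 0.013 ]
white [318.6 111.9] [283  89  64  34 513] [0.6242 0.0917 0.013 ]
white [574.  141.3] [554 126  38  33 849] [0.8905 0.0626 0.013 ]
white [618.2 276.1] [ 577  128   63  266 6264] [ 0.9796 -0.0947  0.013 ]
white [314.9 170.9] [ 283  148   64   49 2092] [0.6205 0.0309 0.013 ]
white [496.  195.8] [479 181  34  31 759] [0.819  0.0035 0.013 ]
white [538.6 289.6] [523 275  31  30 649] [ 0.8894 -0.1132  0.013 ]
```

View pics/w9.png

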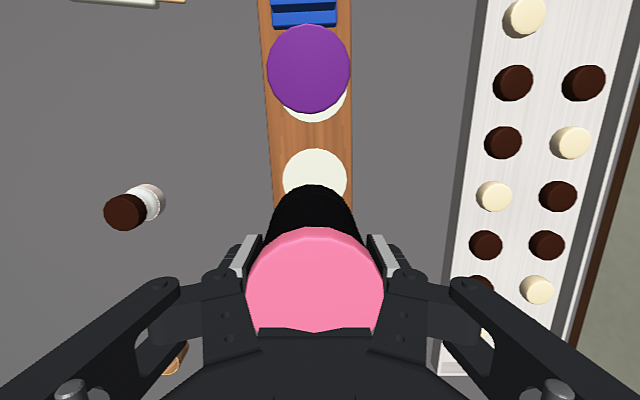

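Pink is held upright over coaster2, with purple on coaster3 at (308,68). About 127 mm of commanded descent remains.

```bash
python3 -m jog '[0,-0.0005,0,0.03,0,0,0,0,0,0,0.035,0,0,0,0,0,0,0.028,0,0,0,0,0,0,0.017,0,0,0,0,0,0,0.008,0,0,0,0,0,0,0.003,0,0,0,0,0,0,0.002,0,0,0,0,0,0,0,0,0,0,0,0,0,0,0,0,0]'; python3 d.py 0.6197 0.0213 0.0575; python3 -m jog '[0,0,0,0.001,0,0,0,0,0,0,0.001,0,0,0,0,0,0,0.001,0,0,0,0,0,0,0,0,0,0]';python3 d.py 0.6197 0.0213 0.0575
```

```text
t: 32.0
tool_pos: [0.6203, 0.0209, 0.0605]
tool_rot: [2.221, 2.221, 0.001]
contact_force: [0.2, -0.5, -1.5]
opening: 0.0526
t 32.0 pos [0.6203 0.0209 0.0605] F [ 0.2 -0.5 -1.5] open 0.0526 q6 [-0.09 -0.09]
shift mm [ 0.4 -0.6  3. ] turn [ 0.06  0.01 -0.  ]
t: 32.5
tool_pos: [0.6201, 0.021, 0.058]
tool_rot: [-2.221, -2.221, 0.0]
contact_force: [-4.1, -0.2, 4.8]
opening: 0.0525
t 32.5 pos [0.6201 0.021  0.058 ] F [-4.1 -0.2  4.8] open 0.0525 q6 [-0.09 -0.09]
shift mm [ 0.3 -0.4  0.5] turn [-0.01  0.01  0.  ]
```

```bash
python3 -m jog '[0.7,0,0,0,0,0,0,1,0,0,0,0,0,0,1,0,0,0,0,0,0,1,0,0,-0.02,0,0,0,1,0,0,-0.05,0,0,0,1,0,0,-0.06,0,0,0,1,0,0,-0.03,0,0,0,1,0,0,0,0,0,0]' && python3 -m jog '[1,0,-0.04,0,0,0,0,1,0,-0.04,0,0,0,0,1,0,-0.04,0,0,0,0,1,0,-0.04,0,0,0,0,1,0,-0.03,0,0,0,0,1,0,0,0,0,0,0,1,0,0,0,0,0,0]'
python3 - <<'E'
from h import *
R={}
for n in("top","scene"):
    d=ctrl.get_image(n); cv2.imwrite(f"pics/{n}9.png",d["image"])
    for c in H:
        for b,s in blobs(d,c,(240,140,440,340) if n=="top" else (220,90,460,340)):
            p=ray(d,b,H[c]+.013-(0 if n=="top" else .003)); print(n,c,b.round(1),s[2:5],p.round(4)); R.setdefault(c,[]).append(p)
for c in R: print(c,np.mean(R[c],0).round(4))
E
```

```text
t: 33.5
tool_pos: [0.6222, 0.0208, 0.2228]
tool_rot: [2.216, 2.216, 0.009]
contact_force: [-0.8, 0.8, -0.3]
opening: 0.0853
t: 34.38
tool_pos: [0.43, 0.021, 0.2163]
tool_rot: [-2.221, -2.221, 0.0]
contact_force: [-0.8, -0.1, -0.4]
opening: 0.0858
top purple [285.3 164.4] [ 22  22 388] [0.6154 0.1177 0.123 ]
top pink [325.9 168.4] [ 23  22 394] [0.6189 0.0209 0.103 ]
top yellow [363.5 171.5] [ 22  22 386] [ 0.624  -0.0717  0.083 ]
top green [400.5 175.4] [ 22  21 345] [ 0.6269 -0.1662  0.063 ]
scene purple [400.  163.9] [ 29  25 543] [0.6157 0.1147 0.12  ]
scene pink [365.4 201. ] [ 31  28 670] [0.6191 0.0173 0.1   ]
scene yellow [331.  239.8] [ 32  30 746] [ 0.6244 -0.0745  0.08  ]
scene green [291.  281.6] [ 30  28 681] [ 0.6263 -0.1694  0.06  ]
purple [0.6155 0.1162 0.1215]
pink [0.619  0.0191 0.1015]
yellow [ 0.6242 -0.0731  0.0815]
green [ 0.6266 -0.1678  0.0615]
```

View pics/top9.png

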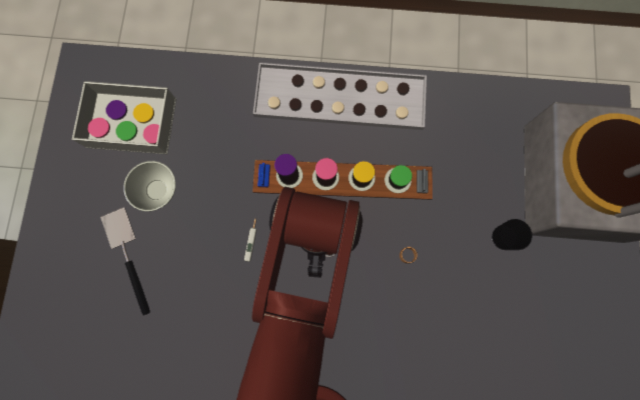

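View pics/scene9.png

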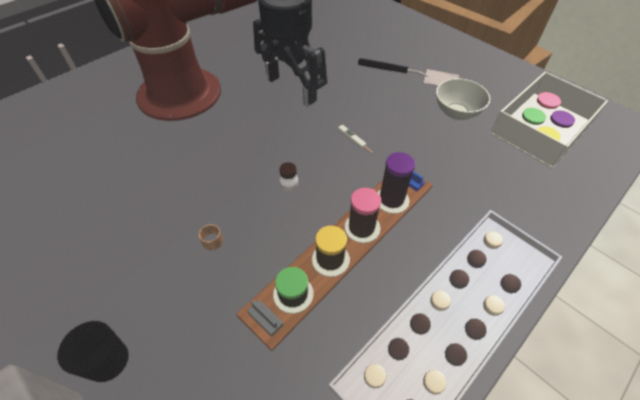

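The pictures show all four tubs upright on their coasters, purple at the blue tag and then pink, yellow and green. Each is within about 2 mm of its coaster centre, and the arm is clear.

```bash
python3 -c "
from station import ctrl
print(ctrl.finish_job())"
```

```text
the job is handed in; nothing more can be done
None
```

The four tubs are lined up in height order from the blue tag, which is at the left (+y) end: purple on coaster3, pink on coaster2, yellow on coaster1 and green on coaster0. I lowered each one until the measured force showed it touching (5–9 N) before opening the gripper. I handed the job in at about 35 s of robot time.

The last check, from the top and scene cameras, showed all four tubs upright. Each lid centre, averaged over the two cameras, is within about 2.5 mm of its coaster's centre. Pink is the farthest off, about 2 mm in y. The two cameras disagree by about 3 mm in y on every tub, which is close to the calibration tolerance. The arm was retracted and touching nothing, and no check failed.

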